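# Hang the caddy on the slotted bench rack and snap it home

### The arm

A 6-joint arm with a two-finger parallel gripper is mounted at the origin on a cart in front of the work surface, level with it; the furniture and walls round the work are solid. World frame = base frame: x ahead of the robot, y to its left, z up, the work surface at z = 0. Lengths are in m, angles in rad, forces in N, time in s.
With the tool pointing down it reaches from about 0.225 to 0.875 m from the base axis. Payload 3.4 kg.
Tool frame: the origin (TCP) lies between the finger pads; the fingertips stand 8 mm ahead of it and the grasp point (between the pads) lies 11 mm behind it; z points along the fingers, y is the line along which they close (so a half turn about z gives the same grasp; the last joint's range is limited). The gripper opens to 85 mm and grips with 20 to 120 N. Pads are 22 mm wide; open, the fingers measure 114 mm over their backs; the gripper's body (76 mm by 85 mm) begins 54 mm behind the grasp point. The pads swing forward as they close: fully open they stand 13 mm farther back than shut.
Start: joints at [-1.326, 0.276, 1.505, -0, 1.361, -0.121], TCP at [0.206, -0.537, 0.239] pointing down, gripper open.
Joint ranges: [-2.89, 2.89], [-0.75, 2.08], [0.22, 2.7], [-1.18, 4.32], [0.11, 2.71], [-2.7, 2.7]. Speed limits (rad/s): [2.57, 2.57, 3.14, 3.14, 3.14, 3.14].

### API

Orientations are given as a unit quaternion [w, x, y, z].
In Python, from rig import manip gives the robot as it stands.
- The arm moves only by the tool move_arm, never from a script. Its argument "deltas" is a list that holds one entry, the list of rows, each a list of 5 numbers: the shift along the tool's x, y, z normalised to -1 to 1, where 1 is 80 cm, then the turn about the tool's z normalised to -1 to 1, where 1 is 120 degrees, then the closure, from -1 (fully open) to 1 (shut). In form: [[[tx, ty, tz, twist, grip], ...]]. A call has 1 to 12 rows; each row is the pose to reach, as a shift and turn from the pose commanded when the call began, along the tool's axes at that moment; what a row does not reach only later rows make up. A row lasts 1/10 s, in which the tool goes at most 50 mm and 8.59 degrees, less where a joint would pass 70% of its speed; a pose out of reach is approached as far as the arm can. A call with a number of a shift or a turn outside -1 to 1 is refused whole. A call with a gripper value outside its range is refused whole. The fingers move at their own pace and stop on an object; "squeeze" is the grip in N (left out, the last holds). Time passes only in rows, so rows that repeat a pose let the fingers close. It gives the time, the measured TCP pose, the force, the opening and the grip force at its end, in the units of the state.
- manip.get_state(): the state, without advancing time (a new reading comes with each control period).
- manip.get_image(name): name is "scene" or "top" or "wrist"; returns the picture (480x640x3 uint8, red, green, blue); there is no depth.
- manip.camera_params(name): a dict with "fx", "fy", "cx", "cy" (pixels), "R" (3x3) and "t" (3): a world point X has camera coordinates R X + t; the wrist camera has in their place "tool_from_camera" (4x4, takes a point from camera to tool coordinates, whose origin is the TCP and whose axes are the flange's). Camera axes: x right, y down, z forward; pixel columns grow to the right and rows downward; lengths in m; the calibration is good to about 2 mm. A picture is of the moment at which its call begins: read the wrist's pose just before it. camera_params takes no time and is no camera call.
- manip.sign_off(): hands the job in; it is judged then, once.
The state is a dict: "clock": time; "qpos": joint angles; "qd": joint speeds; "effort": joint torques, N m; "position": TCP position; "ee_rot": TCP orientation; "contact_force": force on the tool from outside, world axes, zero at the start; "moment": the same for the moment, N m; "width": finger opening in m; "gripper_force": force on a finger pad.
Only numpy, scipy, OpenCV 4.12 (cv2) and the standard library are available. Lean on these libraries where they do the work, as an engineer would, in place of code of your own. Each camera call takes 0.05 s, during which the arm holds its last target. There are 200 camera calls.

### The job

Hang the empty metal caddy on the slotted bench rack: hook both tabs on its back into the top pair of slots and let go of it, so that it hangs loosely on the spring catches. Then press it down until the tabs drop fully home in the slots and both catches snap shut, and leave it hanging there. Do not disturb the jar, dish, tape roll and carton standing around.

Things in the scene. Friction and masses are not known exactly. Their poses are not given: they have to be found in the camera images.
- rack: Grey bench rack fixed to the bench, 220 wide (y), 100 deep, 178 high: base plate 12 thick and two upright channels 44 wide, centred at y = +50 and -50 mm (56 mm open gap between). Origin: on the bench, midway between the uprights, in the plane of their front faces; +x points into the rack, away from its front; z up. Caddy home: its origin here at z = 35, x = 0 to -4, y = 0 +-4 mm, axes within 0.05 rad.
- slots (a point): Point on the rack midway between its two top slots, in the plane of the front faces, at sill height, 110 mm above the bench; axes as the rack. Each slot is centred on its upright (y = +-50), 18 wide, open from the sill to 48 mm above it, in a plate 4 mm thick; behind it 28 mm are free. The lower openings (22 to 70 mm above the bench) are not used.
- caddy: Loose empty metal caddy, about 0.34 kg, standing on the bench: tray 130 wide (y), 100 deep, back plate 95 high, two hooked tabs on the back. Origin: foot of its back face, in the middle; +x points out of the back, so the tray lies at x = 0 to -100 mm; z up. Left on the catches, its origin rests 45 to 55 mm above the bench; a push of 8 to 13 N passes the catches, then down to the stop at 35 mm.
- handle (a point): Centre of the caddy's cross handle: bar 12 x 12 mm with rounded edges, 124 mm long along the caddy's y, 50 mm in front of the back face, 118 mm above the caddy's foot, nearly over the centre of mass; 15 mm or more free beside and below. Axes as the caddy.
- ledge (a point): Centre of the flat ledge along the top of the caddy's back plate, 26 mm deep (x), 130 wide, top 95 mm above the caddy's foot; this point lies 13 mm in front of the back face. A good place to press down: open above. Axes as the caddy.
- catch_left (a joint): Sprung catch behind the upright at rack y = +50, just below the top slot's sill: 0 m at rest, up to 0.012 pushed back. Its sloping top is pushed back by the passing toe of the tab; it springs back to 0 over the toe when the tab is home. At rest also before the caddy is pressed.
- catch_right (a joint): The same sprung catch behind the upright at rack y = -50 mm: 0 m at rest, up to 0.012 pushed back.
- sample_jar: sample jar with a red lid, 41 mm across and 59 high, loose; leave it. Origin: centre of its underside.
- petri_dish: shallow round dish, 60 across and 14 high, loose; leave it. Origin: centre of its underside.
- tape_roll: roll of tape lying flat, 66 across and 19 high, loose; leave it. Origin: centre of its underside.
- kit_carton: small green folding carton 102 x 66 x 50 high, loose; leave it. Origin: centre of its underside.
- tabs (a point): Point midway between the tips of the two tabs, on the hooks' inner face: 7 mm behind the back face, 49 mm above the caddy's foot; axes as the caddy. Tabs at y = +-50, 10 wide, 17 mm long behind the back face: a neck at height 75 to 83 mm, a hook down from it, 7 mm clear of the back face, a toe at its end. To enter: tips 2 to 13 mm above the sills, in until the back plate touches, then down.
Not all that is in view belongs to the job. What is shaped like the rack but red is not meant.

How it is judged:
By the outcome, as a careful person would: the job done as asked, in the order asked, and still so for the second after the job is handed in, with the robot touching nothing.
It also fails if it takes over 56 s, if anything falls off the work surface, if the arm or the gripper's body presses on something with over 40 N, if the wrist force passes 120 N, or if a joint passes its speed limit or range.

## Working session

There is one attempt and no reset: what is moved stays moved. The work goes in short steps, Python scripts to look and compute and a tool call to move; the robot and the scene stay as the last step left them, time stands still between calls to the robot, and variables do not carry over. Pictures are saved under pics/ and viewed, at most 10 in all, crops included, and the job is handed in when it is done.

Besides the shell and the picture viewer there is one more tool, called after ">>>" as name(argument=value, ...) on one line, values as JSON. move_arm: Moves the arm, as the interface text tells. Scaled input: -1 to 1 covers 80 cm each way for a shift and 120 degrees each way for a turn. Its arguments: {"type":"object","properties":{"deltas":{"type":"array","items":{"type":"array","items":{"type":"array","items":{"type":"number","minimum":-1,"maximum":1}}}},"squeeze":{"type":"number"}},"required":["deltas"]}

```bash
ls; mkdir -p pics
python3 - <<'E'
from rig import manip
import cv2,numpy as np,json
for n in("scene","top"):
    im=manip.get_image(n); cv2.imwrite(f"pics/{n}0.png",im[:,:,::-1])
    p=manip.camera_params(n); print(n,p["fx"],p["fy"],p["cx"],p["cy"],np.round(p["R"],4).tolist(),np.round(p["t"],4).tolist())
p=manip.camera_params("wrist");print(p)
print(manip.get_state())
E
```

```text
pics
scene 530.9862439080381 530.9862439080381 324.7641098180733 255.50710636805675 [[-0.6045, -0.7966, 0.0072], [-0.3946, 0.2916, -0.8714], [0.692, -0.5296, -0.4906]] [0.3646, 0.2681, 1.3001]
top 525.2873890260005 525.2873890260005 323.35000255547556 241.88546244550705 [[-0.0136, -0.9999, -0.0042], [-0.9812, 0.0142, -0.1922], [0.1923, 0.0015, -0.9813]] [0.0784, 0.4814, 1.82]
{'fx': 412.81406664135915, 'fy': 412.81406664135915, 'cx': 323.2731006848632, 'cy': 241.2716952341448, 'tool_from_camera': array([[ 1.88053879e-04, -9.49064033e-01, -3.15083206e-01,
         8.06747462e-02],
       [ 9.99999806e-01,  3.65526245e-04, -5.04165141e-04,
        -4.67384882e-04],
       [ 5.93656183e-04, -3.15083050e-01,  9.49063917e-01,
        -1.33542608e-01],
       [ 0.00000000e+00,  0.00000000e+00,  0.00000000e+00,
         1.00000000e+00]])}
{'clock': 0.1, 'qpos': array([-1.32601561e+00,  2.76509783e-01,  1.50599112e+00,  1.63085248e-06,
        1.36072158e+00, -1.21014172e-01]), 'qd': array([-0.00027387, -0.00194667, -0.00258439,  0.00109731, -0.00071326,
       -0.00105735]), 'effort': array([ 2.45036426e-03, -4.17696619e+01, -2.46403456e+01, -1.62373044e-04,
        5.80073320e-03, -1.30357984e-05]), 'position': array([ 0.20554851, -0.53651365,  0.23854489]), 'ee_rot': array([-8.13404418e-04,  9.83320541e-01,  1.81879219e-01, -4.96015890e-05]), 'contact_force': array([ 1.14326679, -0.5269738 ,  0.17385379]), 'moment': array([-0.05605685, -0.02946846, -0.0052491 ]), 'gripper_force': 0.0, 'width': 0.08564993088512103}
```

View pics/scene0.png

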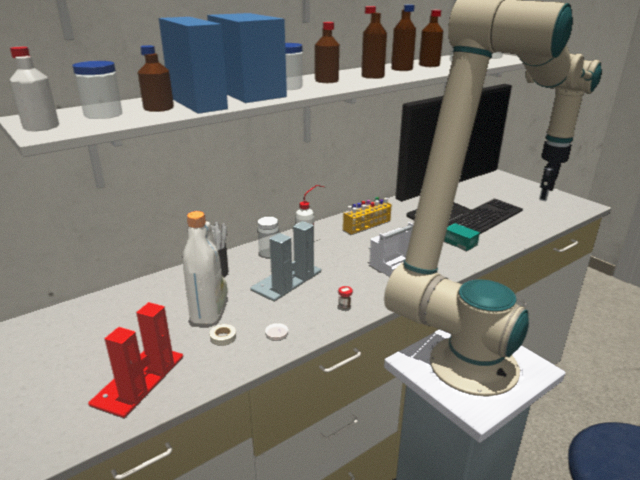

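View pics/top0.png

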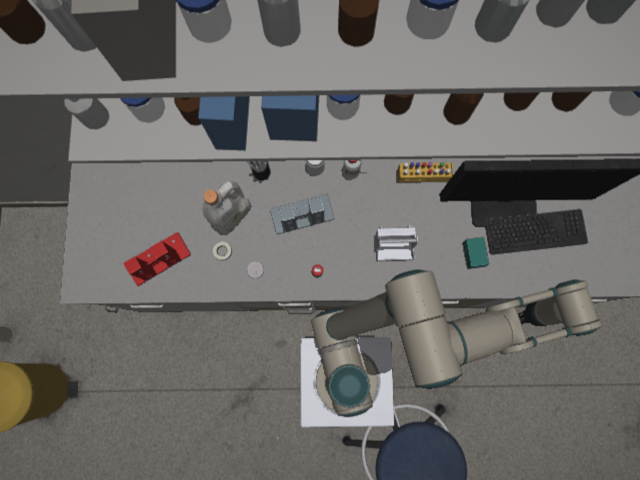

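The scene view shows a grey rack (290,265), a red look-alike (140,360), the white-metal caddy (390,248), the jar (345,296), dish (277,332), tape (223,335) and carton (461,236). In the top view the rack is at (301,213), the red one at (157,260) and the caddy at (397,243). Two things are rack-shaped: grey (301,213) and red (157,260). The grey one fits the text, because red is "not meant". I'll confirm it in an enlarged crop.

```bash
cat > h.py <<'E'
from rig import manip
import cv2,numpy as np
from scipy.spatial.transform import Rotation as Ro
def cam(n,st=None):
    p=manip.camera_params(n); K=np.array([[p["fx"],0,p["cx"]],[0,p["fy"],p["cy"]],[0,0,1]])
    if n=="wrist":
        T=np.array(p["tool_from_camera"]); q=st["ee_rot"]; Rt=Ro.from_quat([q[1],q[2],q[3],q[0]]).as_matrix()
        Rwc=Rt@T[:3,:3]; c=Rt@T[:3,3]+st["position"]; R=Rwc.T; t=-R@c
    else: R=np.array(p["R"]);t=np.array(p["t"])
    return K,R,t
def onplane(C,uv,z):
    K,R,t=C; uv=np.atleast_2d(np.array(uv,float)); d=(R.T@np.linalg.inv(K)@np.c_[uv,np.ones(len(uv))].T).T
    c=-R.T@t; return c+d*((z-c[2])/d[:,2])[:,None]
def tri(C1,uv1,C2,uv2):
    P=[C[0]@np.c_[C[1],C[2]] for C in(C1,C2)]
    X=cv2.triangulatePoints(P[0],P[1],np.array(uv1,float).reshape(2,1),np.array(uv2,float).reshape(2,1))[:,0]; return X[:3]/X[3]
def proj(C,X):
    X=np.atleast_2d(X);p=(C[0]@(C[1]@X.T+C[2][:,None])).T; return p[:,:2]/p[:,2:]
E
python3 - <<'E'
from h import *
a=cv2.imread("pics/top0.png")[185:285,260:430]; b=cv2.imread("pics/scene0.png")[210:310,240:410]
f=lambda i:cv2.resize(i,None,fx=3,fy=3,interpolation=cv2.INTER_CUBIC)
a=cv2.imread("pics/top0.png")[185:285,260:460]; b=cv2.imread("pics/scene0.png")[205:305,240:440]
cv2.imwrite("pics/c1.png",np.vstack([f(a)[:300],f(b)]))
C=cam("top")
for n,uv,z in[("rackc",(301,213),0),("caddy",(397,243),.05),("jar",(317,270),.05),("dish",(255,270),.01),("tape",(222,251),.02),("carton",(477,252),.05),("red",(157,260),0)]: print(n,onplane(C,uv,z).round(3))
E
```

```text
rackc [[0.601 0.153 0.   ]]
caddy [[ 0.474 -0.189  0.05 ]]
jar [[0.382 0.095 0.05 ]]
dish [[0.39  0.318 0.01 ]]
tape [[0.46  0.437 0.02 ]]
carton [[ 0.438 -0.47   0.05 ]]
red [[0.433 0.676 0.   ]]
```

View pics/c1.png

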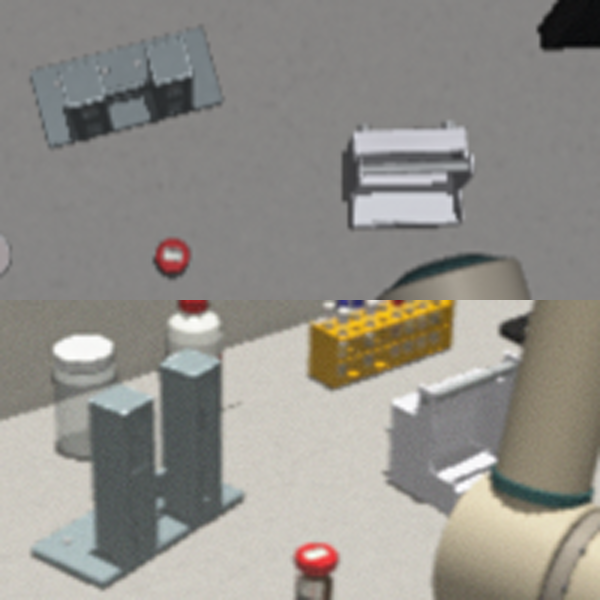

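The grey rack stands with its two uprights at crop (85,90) and (172,65), the right end turned away from the robot. The caddy has its tabs (crop 363,126 and 455,126) facing away from the robot. Next I move the wrist camera over the caddy.

>>> move_arm(deltas=[[[0.468,-0.285,-0.125,-0.575,-1],[0.468,-0.285,-0.125,-0.575,-1],[0.468,-0.285,-0.125,-0.575,-1],[0.468,-0.285,-0.125,-0.575,-1],[0.468,-0.285,-0.125,-0.575,-1],[0.468,-0.285,-0.125,-0.575,-1],[0.468,-0.285,-0.125,-0.575,-1],[0.468,-0.285,-0.125,-0.575,-1],[0.468,-0.285,-0.125,-0.575,-1],[0.468,-0.285,-0.125,-0.575,-1],[0.468,-0.285,-0.125,-0.575,-1],[0.468,-0.285,-0.125,-0.575,-1]]])

```text
clock: 1.3
position: [0.4729, -0.1907, 0.3386]
ee_rot: [-0.001, 0.708, 0.707, -0.001]
contact_force: [1.3, -0.3, 0.5]
width: 0.0853
gripper_force: 0.0
```

Run:
```python
from h import *
import pickle
s=manip.get_state();im=manip.get_image("wrist");cv2.imwrite("pics/w1.png",im[:,:,::-1]);pickle.dump(s,open("w1.pkl","wb"))
print(s["position"],s["ee_rot"],s["qd"],s["qpos"])
```

```text
[ 0.47293305 -0.19072641  0.33860926] [-5.70939636e-04  7.07628281e-01  7.06584362e-01 -6.54880527e-04] [-0.02246497 -0.00050933  0.00363109  0.0024448  -0.00101612  0.00201524] [-5.19172626e-01  1.36096186e-01  1.44698524e+00 -9.62188584e-04
  1.55995818e+00 -5.17685176e-01]
```

View pics/w1.png

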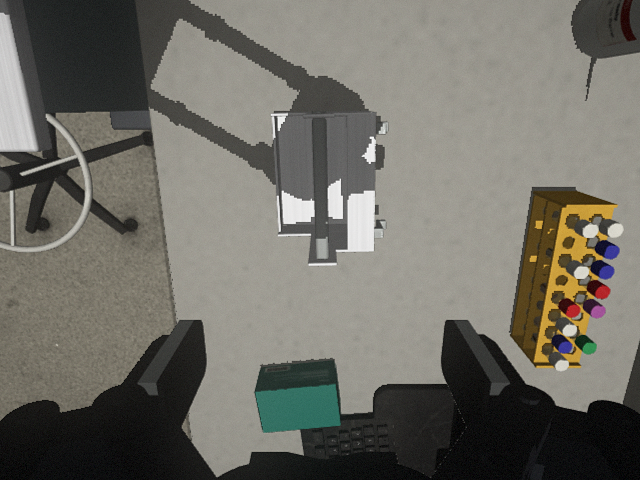

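The wrist view shows the caddy with the handle bar from (319,117) to (322,262), the ledge at columns 347–376 and the tabs at (382,127) and (379,222). I take a second view from 80 mm to the +y side.

>>> move_arm(deltas=[[[0.1,0.05,0,0,-1],[0.1,0.05,0,0,-1],[0.1,0.05,0,0,-1],[0.1,0.05,0,0,-1]]])

```text
clock: 1.75
position: [0.5132, -0.1111, 0.3388]
ee_rot: [-0.0, 0.708, 0.707, -0.001]
contact_force: [-0.3, -0.1, -0.0]
width: 0.0853
gripper_force: 0.0
```

Run:
```python
from h import *
import pickle
s=manip.get_state();im=manip.get_image("wrist");cv2.imwrite("pics/w2.png",im[:,:,::-1]);pickle.dump(s,open("w2.pkl","wb"))
s1=pickle.load(open("w1.pkl","rb"));C1=cam("wrist",s1);C2=cam("wrist",s)
X=[onplane(C1,(320,190),.118)[0]]; u=proj(C2,X)[0]; print(s["position"],X,u)
a=cv2.imread("pics/w1.png")[100:275,260:400]; x0,y0=int(u[0])-70,int(u[1])-87; b=cv2.imread("pics/w2.png")[y0:y0+175,x0:x0+140]; print(x0,y0)
f=lambda i:cv2.resize(i,None,fx=2.8,fy=2.8,interpolation=cv2.INTER_CUBIC)
cv2.imwrite("pics/c2.png",np.hstack([f(a),f(b)]))
```

```text
[ 0.51324838 -0.11109785  0.33881314] [array([ 0.46912362, -0.17984207,  0.118     ])] [276.84302861 274.5595249 ]
206 187
```

View pics/c2.png

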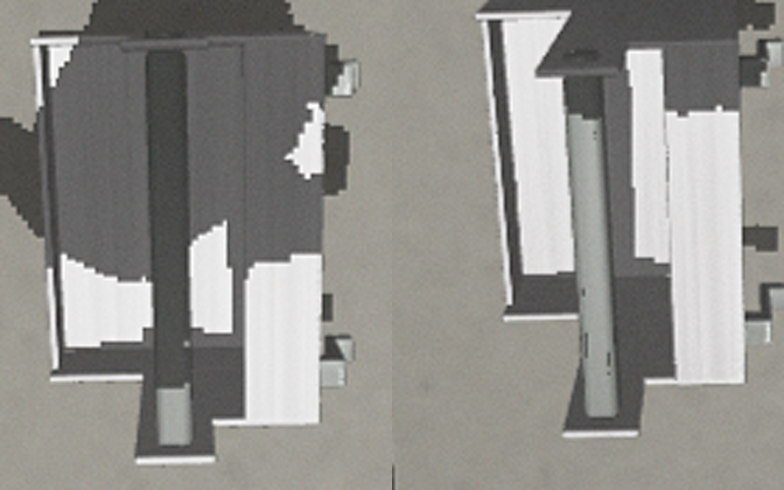

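In both crops the bar is clear of the side plates. Ends in view 1: (319.3,117.9) and (322.1,258.6). Ends in view 2: (274.2,214.5) and (280.3,335.2). The ledge's back corners are also visible, so I triangulate.

Run:
```python
from h import *
import pickle
C1,C2=[cam("wrist",pickle.load(open(f"w{i}.pkl","rb"))) for i in(1,2)]
P={}
for n,a,b in[("bar+",(319.3,117.9),(274.2,214.5)),("bar-",(322.1,258.6),(280.3,335.2)),("led-",(374.3,251.1),(331.7,323.4)),("led+",(376.1,112.9),(330.3,201.3))]:
    X=tri(C1,a,C2,b);P[n]=X;print(n,X.round(4),(proj(C1,X)-a).round(1),(proj(C2,X)-b).round(1))
for k in("bar","led"):
    d=P[k+"+"]-P[k+"-"]; print(k,(P[k+"+"]+P[k+"-"])/2,"yaw",np.arctan2(-d[0],d[1]),np.linalg.norm(d))
# same at nominal height
for C,a,b in((C1,(319.3,117.9),(322.1,258.6)),(C2,(274.2,214.5),(280.3,335.2))):
    A=onplane(C,[a,b],.122);print(A.round(4),A.mean(0).round(4))
for C,a,b in((C1,(376.1,112.9),(374.3,251.1)),(C2,(330.3,201.3),(331.7,323.4))):
    A=onplane(C,[a,b],.095);print(A.round(4),A.mean(0).round(4))
```

```text
bar+ [ 0.4694 -0.1199  0.1263] [[0.7 0.3]] [[-0.6 -0.3]]
bar- [ 0.4707 -0.2421  0.1214] [[-0.1 -0.1]] [[0.1 0.1]]
led- [ 0.521  -0.2442  0.095 ] [[-0.2 -0.1]] [[0.2 0.1]]
led+ [ 0.5187 -0.1166  0.0905] [[0.2 0.1]] [[-0.2 -0.1]]
bar [ 0.4700547  -0.18097149  0.12385524] yaw 0.010525271123253643 0.12234019281384476
led [ 0.519899   -0.18039875  0.09270972] yaw 0.018003795556784004 0.12777583673217482
[[ 0.4688 -0.1197  0.122 ]
 [ 0.4708 -0.2419  0.122 ]] [ 0.4698 -0.1808  0.122 ]
[[ 0.4694 -0.1212  0.122 ]
 [ 0.4706 -0.2416  0.122 ]] [ 0.47   -0.1814  0.122 ]
[[ 0.5181 -0.1164  0.095 ]
 [ 0.5213 -0.2444  0.095 ]] [ 0.5197 -0.1804  0.095 ]
[[ 0.5188 -0.1156  0.095 ]
 [ 0.5208 -0.2441  0.095 ]] [ 0.5198 -0.1798  0.095 ]
```

Both views agree: handle at (0.470, -0.181), bar top at z = 0.124 (text 0.124), ledge height 0.093 (text 0.095), yaw about 0.015 and back face at x = 0.520. Now I measure the rack from two wrist positions.

>>> move_arm(deltas=[[[0.3125,-0.025,-0.075,0,-1],[0.3125,-0.025,-0.075,0,-1],[0.3125,-0.025,-0.075,0,-1],[0.3125,-0.025,-0.075,0,-1],[0.3125,-0.025,-0.075,0,-1],[0.3125,-0.025,-0.075,0,-1],[0.3125,-0.025,-0.075,0,-1],[0.3125,-0.025,-0.075,0,-1]]])

```text
clock: 2.6
position: [0.4941, 0.1379, 0.3988]
ee_rot: [0.0, 0.708, 0.706, -0.001]
contact_force: [0.3, -0.8, 0.4]
width: 0.0858
gripper_force: 0.0
```

Run:
```python
from h import *
import pickle
s=manip.get_state();im=manip.get_image("wrist");cv2.imwrite("pics/w3.png",im[:,:,::-1]);pickle.dump(s,open("w3.pkl","wb"))
print(s["position"],abs(s["qd"]).max())
```

```text
[0.49406705 0.13789813 0.39879055] 0.014681913755426008
```

>>> move_arm(deltas=[[[-0.1,-0.05,0,0,-1],[-0.1,-0.05,0,0,-1],[-0.1,-0.05,0,0,-1],[-0.1,-0.05,0,0,-1]]])

```text
clock: 3.05
position: [0.4538, 0.058, 0.3992]
ee_rot: [0.0, 0.709, 0.705, 0.0]
contact_force: [-0.2, 0.7, -0.1]
width: 0.0855
gripper_force: 0.0
```

Run:
```python
from h import *
import pickle
s=manip.get_state();im=manip.get_image("wrist");cv2.imwrite("pics/w4.png",im[:,:,::-1]);pickle.dump(s,open("w4.pkl","wb"))
print(s["position"],abs(s["qd"]).max())
c=[]
for i in(3,4):
    C=cam("wrist",pickle.load(open(f"w{i}.pkl","rb"))); u=proj(C,[.58,.15,.12])[0].astype(int)
    x0=max(0,u[0]-95);y0=max(0,u[1]-125);print(u,x0,y0)
    c.append(cv2.resize(cv2.imread(f"pics/w{i}.png")[y0:y0+250,x0:x0+180],None,fx=2.2,fy=2.2,interpolation=cv2.INTER_CUBIC))
    if c[-1].shape[0]<550:c[-1]=cv2.copyMakeBorder(c[-1],0,550-c[-1].shape[0],0,0,cv2.BORDER_CONSTANT)
cv2.imwrite("pics/c3.png",np.hstack(c))
```

```text
[0.45379658 0.05802615 0.39923484] 0.0349418926883278
[410 176] 315 51
[457  91] 362 0
```

View pics/c3.png

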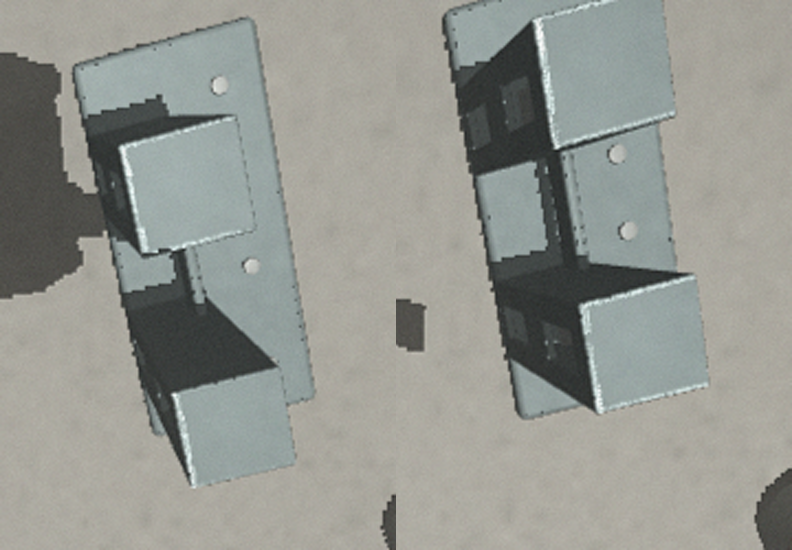

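The crops show the tops of both uprights with bright edges, and their front faces with the slots look toward the robot (left in the image). Front corners in view 3: (120,147), (145,253), (174,392), (193,487). In view 4: (141,20), (160,149), (185,304), (204,412), all in crop pixels.

Run:
```python
from h import *
import pickle
C1,C2=[cam("wrist",pickle.load(open(f"w{i}.pkl","rb"))) for i in(3,4)]
a=np.array([(120,147),(145,253),(174,392),(193,487)])/2.2+[315,51]; b=np.array([(141,20),(160,149),(185,304),(204,412)])/2.2+[362,0]
X=np.array([tri(C1,p,C2,q) for p,q in zip(a,b)]); print(X.round(4))
def fit(Q):
    c=Q[:,:2].mean(0); d=np.polyfit(Q[:,1],Q[:,0],1); print("origin",c.round(4),"yaw",round(np.arctan(-d[0]),4),"gaps",np.linalg.norm(np.diff(Q[:,:2],axis=0),axis=1).round(4))
fit(X)
for C,p in((C1,a),(C2,b)): fit(onplane(C,p,.178))
```

```text
[[0.5319 0.2082 0.1786]
 [0.5441 0.1676 0.1694]
 [0.5571 0.1119 0.175 ]
 [0.567  0.0709 0.1782]]
origin [0.55   0.1396] yaw 0.2474 gaps [0.0424 0.0572 0.0422]
origin [0.5494 0.1403] yaw 0.2502 gaps [0.0409 0.058  0.043 ]
origin [0.5496 0.1394] yaw 0.2484 gaps [0.0426 0.0563 0.043 ]
```

Rack origin is about (0.5497, 0.1398) with yaw 0.249, and the measured top height of 0.175 matches the text. Next I go above the handle with the gripper half closed.

>>> move_arm(deltas=[[[-0.299,0.022,0.1,-0.01,0.2],[-0.299,0.022,0.1,-0.01,0.2],[-0.299,0.022,0.1,-0.01,0.2],[-0.299,0.022,0.15,-0.01,0.2],[-0.299,0.022,0.224,-0.01,0.2],[-0.299,0.022,0.224,-0.01,0.2],[-0.299,0.022,0.224,-0.01,0.2],[-0.299,0.022,0.224,-0.01,0.2],[-0.299,0.022,0.224,-0.01,0.2],[-0.299,0.022,0.224,-0.01,0.2]]], squeeze=60)

```text
clock: 4.1
position: [0.4726, -0.179, 0.2215]
ee_rot: [0.001, 0.7, 0.715, 0.001]
contact_force: [0.5, -0.2, -0.2]
width: 0.0344
gripper_force: 0.0
```

Run:
```python
from h import *
s=manip.get_state();R=Ro.from_quat(np.roll(s["ee_rot"],-1)).as_matrix()
print(s["position"],s["width"],np.degrees(np.arctan2(R[1,0],R[0,0])))
print("delta/.8",R.T@(np.array([.470,-.181,.109])-s["position"])/.8)
```

```text
[ 0.47260674 -0.1790189   0.22151564] 0.03438581002103193 91.21920779928132
delta/.8 [-0.00225952 -0.00367495  0.14063793]
```

>>> move_arm(deltas=[[[-0.002,-0.0035,0.04,0,0.2],[-0.002,-0.0035,0.08,0,0.2],[-0.002,-0.0035,0.11,0,0.2],[-0.002,-0.0035,0.13,0,0.2],[-0.002,-0.0035,0.14,0,0.2],[-0.002,-0.0035,0.14,0,0.2],[-0.002,-0.0035,0.14,0,0.2]]])

```text
clock: 4.8
position: [0.4697, -0.1812, 0.1094]
ee_rot: [0.001, 0.7, 0.714, 0.0]
contact_force: [0.4, -0.1, 0.4]
width: 0.0341
gripper_force: 0.0
```

>>> move_arm(deltas=[[[0,0,0,0,1],[0,0,0,0,1],[0,0,0,0,1],[0,0,0,0,1],[0,0,0,0,1],[0,0,0,0,1],[0,0,0,0,1]]], squeeze=80)

```text
clock: 5.5
position: [0.4696, -0.1814, 0.1093]
ee_rot: [0.001, 0.7, 0.714, 0.001]
contact_force: [-0.1, 0.4, 5.7]
width: 0.0101
gripper_force: 78.5
```

>>> move_arm(deltas=[[[0,0,-0.02,0,1],[0,0,-0.05,0,1],[0,0,-0.08,0,1],[0,0,-0.11,0,1],[0,0,-0.13,0,1],[0,0,-0.13,0,1],[0,0,-0.13,0,1]]])

```text
clock: 6.2
position: [0.4679, -0.1807, 0.2112]
ee_rot: [-0.001, 0.7, 0.714, -0.0]
contact_force: [-0.1, -0.4, -3.9]
width: 0.0104
gripper_force: 78.7
```

Run:
```python
from h import *
import pickle
s=manip.get_state();im=manip.get_image("wrist")[:,:,::-1]
pickle.dump(s,open("w5.pkl","wb"));cv2.imwrite("pics/w5.png",im)
a=manip.get_image("scene")[:,:,::-1]
cv2.imwrite("pics/c5.png",np.hstack([cv2.resize(im,(400,300)),a[60:360,240:640]]))
print(s["position"],s["contact_force"],s["moment"],s["width"])
```

```text
[ 0.46787549 -0.18071895  0.21124712] [-0.08100593 -0.43714619 -3.94617122] [0.01460357 0.08114121 0.01756754] 0.010429863023877953
```

View pics/c5.png

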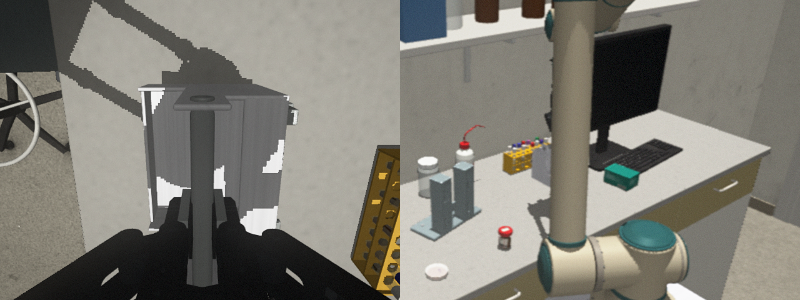

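Run:
```python
from h import *
import pickle
s=pickle.load(open("w5.pkl","rb"));C=cam("wrist",s);Rt=Ro.from_quat(np.roll(s["ee_rot"],-1)).as_matrix()
im=cv2.imread("pics/w5.png").astype(int).sum(2)/3
for pit in(-4,-2,0,2,4):
    M=Ro.from_euler("x",pit,degrees=True).as_matrix()
    L=[M@np.array([x,.05,.023])+[0,0,-.009] for x in(.065,.03,0)]+[M@np.array([x,-.05,.118-.1])+[0,0,-.009] for x in()]
    print(pit,proj(C,[Rt@l+s["position"] for l in L]).round(1).tolist())
for r in (150,155,165,180,205,220): print(r,[(c,int(im[r,c])) for c in range(440,480) if abs(im[r,c+1]-im[r,c-1])>25])
for c in(420,440,455): print("col",c,[(r,int(im[r,c])) for r in range(130,170) if abs(im[r+1,c]-im[r-1,c])>25])
b=[(319,215)]
```

```text
-4 [[474.2, 154.3], [463.3, 250.4], [455.2, 322.4]]
-2 [[470.3, 153.7], [459.9, 248.8], [452.0, 320.1]]
0 [[466.5, 153.1], [456.4, 247.2], [448.8, 317.9]]
2 [[462.5, 152.6], [452.8, 245.7], [445.5, 315.8]]
4 [[458.5, 152.0], [449.2, 244.3], [442.1, 313.8]]
150 [(455, 104), (456, 148)]
155 [(458, 102), (459, 155), (460, 246), (462, 234), (463, 172)]
165 [(467, 108), (468, 136), (469, 164)]
180 [(460, 105), (461, 77), (464, 73), (465, 103), (466, 179), (470, 183), (471, 235), (472, 238), (475, 197), (476, 160), (478, 167)]
205 [(457, 105), (458, 141), (459, 174)]
220 [(456, 125), (457, 171)]
col 420 [(137, 160), (138, 105)]
col 440 [(144, 166), (145, 108), (146, 83), (153, 107)]
col 455 [(149, 160), (150, 104), (152, 125), (153, 212), (154, 213), (155, 110)]
```

Held: weight about 4 N, caddy tilt about 1–2°, no slip along the bar. Now I compute the carry to a standoff in front of the slots.

```bash
cat >> h.py <<'E'
RK=np.array([.5497,.1398]);YW=.249
def avg(n=4):
    S=[]
    for i in range(n): manip.get_image("wrist");S.append(manip.get_state())
    p=np.mean([s["position"] for s in S],0); q=np.mean([s["ee_rot"]*np.sign(s["ee_rot"][1]) for s in S],0)
    print("p",p.round(4),"sd",np.std([s["position"] for s in S],0).round(4),"F",np.mean([s["contact_force"] for s in S],0).round(1),"w",S[-1]["width"].round(4),"t",S[-1]["clock"])
    return p,Ro.from_quat(np.roll(q/np.linalg.norm(q),-1)).as_matrix()
def inrack(p,R):
    c,s=np.cos(YW),np.sin(YW);d=p[:2]-RK; print("tcp in rack x,y,z",round(c*d[0]+s*d[1],4),round(-s*d[0]+c*d[1],4),p[2].round(4),"yaw err",round(np.arctan2(R[1,0],R[0,0])-np.pi/2-YW,4))
def goto(p,R,xr,yr,z):
    c,s=np.cos(YW),np.sin(YW);T=np.r_[RK+[c*xr-s*yr,s*xr+c*yr],z]
    print("->",T.round(4),"rows/.8",(R.T@(T-p)/.8).round(4),"twist",round((np.degrees(np.arctan2(R[1,0],R[0,0]))-90-np.degrees(YW))/120,4))
E
python3 - <<'E'
from h import *
p,R=avg();inrack(p,R);goto(p,R,-.115,0,.215)
E
```

```text
Traceback (most recent call last):
  File "h.py", line 24, in avg
    print("p",p.round(4),"sd",np.std([s["position"] for s in S],0).round(4),"F",np.mean([s["contact_force"] for s in S],0).round(1),"w",S[-1]["width"].round(4),"t",S[-1]["clock"])
                                                                                                                                        ^^^^^^^^^^^^^^^^^^^^
AttributeError: 'float' object has no attribute 'round'
```

```bash
sed -i 's/S\[-1\]\["width"\].round(4)/round(S[-1]["width"],4)/' h.py
python3 - <<'E'
from h import *
p,R=avg();inrack(p,R);goto(p,R,-.115,0,.215)
E
```

```text
p [ 0.4684 -0.1809  0.2116] sd [0.0001 0.     0.0002] F [ 0.3  0.3 -3. ] w 0.0106 t 6.7
tcp in rack x,y,z -0.1578 -0.2908 0.2116 yaw err -0.2288
-> [0.4382 0.1115 0.215 ] rows/.8 [ 0.3662 -0.0303 -0.0041] twist -0.1092
```

>>> move_arm(deltas=[[[0.02,-0.002,-0.004,-0.01,1],[0.06,-0.005,-0.004,-0.02,1],[0.1,-0.01,-0.004,-0.03,1],[0.14,-0.015,-0.004,-0.04,1],[0.18,-0.02,-0.004,-0.055,1],[0.22,-0.025,-0.004,-0.07,1],[0.26,-0.03,-0.004,-0.085,1],[0.3,-0.03,-0.004,-0.1,1],[0.33,-0.03,-0.004,-0.109,1],[0.355,-0.03,-0.004,-0.109,1],[0.366,-0.03,-0.004,-0.109,1],[0.366,-0.03,-0.004,-0.109,1]]])

```text
clock: 7.9
position: [0.4382, 0.1124, 0.2155]
ee_rot: [0.0, 0.613, 0.79, 0.0]
contact_force: [0.6, -0.2, -2.6]
width: 0.0102
gripper_force: 78.7
```

Run:
```python
from h import *
p,R=avg();inrack(p,R);goto(p,R,-.085,0,.178)
im=manip.get_image("wrist")[:,:,::-1];cv2.imwrite("pics/w6.png",im)
```

```text
p [0.4385 0.1108 0.2154] sd [0.0001 0.0004 0.    ] F [-0.1 -0.1 -2.5] w 0.0104 t 8.1
tcp in rack x,y,z -0.1149 -0.0007 0.2154 yaw err -0.0001
-> [0.4673 0.1189 0.178 ] rows/.8 [0.0009 0.0374 0.0467] twist -0.0001
```

View pics/w6.png

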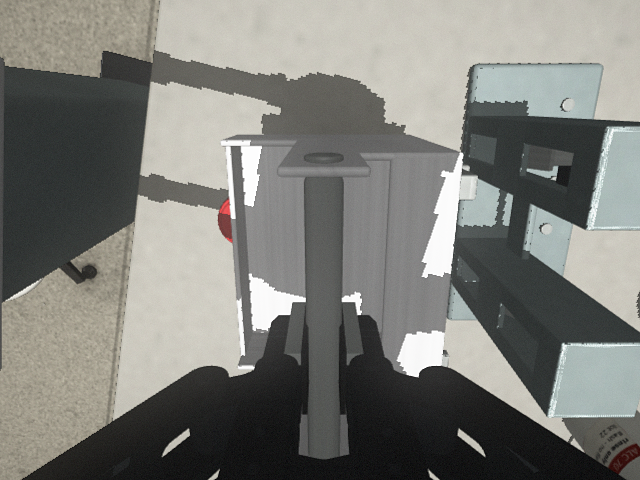

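The wrist view shows the caddy squarely in front of the rack, with the left tab at (468,187) and the left upper slot at (522–572, 142–187). I check the projections against those pixels.

Run:
```python
from h import *
s=manip.get_state();C=cam("wrist",s);R=Ro.from_quat(np.roll(s["ee_rot"],-1)).as_matrix()
tl=[R@np.array(v)+s["position"] for v in((.055,.050,.026),(.045,.050,.026),(.055,.067,.026),(.045,.067,.026))]
print("tab",proj(C,tl).round(1).tolist())
c,n=np.cos(YW),np.sin(YW);W=lambda x,y,z:np.r_[RK+[c*x-n*y,n*x+c*y],z]
print("slot",proj(C,[W(0,y,z) for y in(.059,.041) for z in(.110,.158)]).round(1).tolist())
print("ledge",proj(C,[R@np.array(v)+s["position"] for v in((.065,.05,.014),(.0,.05,.014))]).round(1).tolist())
im=cv2.imread("pics/w6.png"); 
cv2.imwrite("pics/c6.png",cv2.resize(im[120:240,440:600],None,fx=4.5,fy=4.5,interpolation=cv2.INTER_CUBIC))
```

```text
tab [[453.2, 176.1], [450.6, 201.5], [497.1, 176.1], [493.8, 201.5]]
slot [[527.2, 143.7], [576.6, 153.2], [522.4, 175.6], [569.2, 192.3]]
ledge [[466.1, 153.3], [448.5, 318.1]]
```

View pics/c6.png

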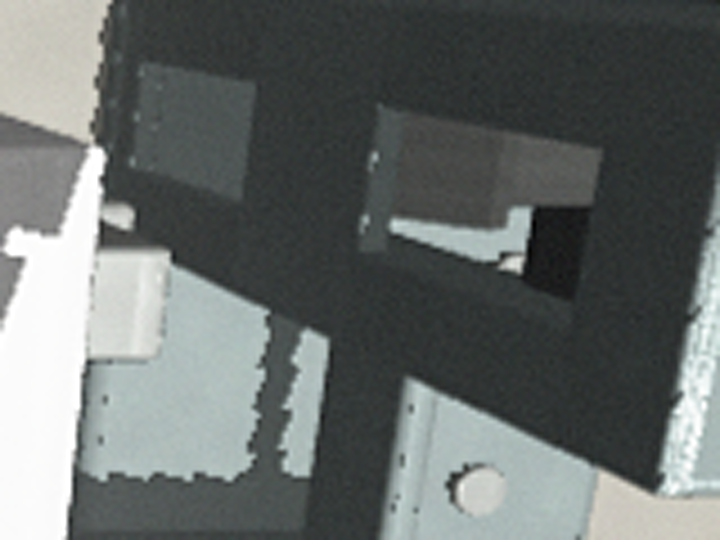

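The slot and tab match the projections within 2 px (about 1 mm) across the slot width. I lower to the entry height and approach.

>>> move_arm(deltas=[[[0.001,0,0.02,0,1],[0.001,0,0.04,0,1],[0.001,0.01,0.046,0,1],[0.001,0.02,0.046,0,1],[0.001,0.03,0.046,0,1],[0.001,0.037,0.046,0,1],[0.001,0.037,0.046,0,1],[0.001,0.037,0.046,0,1]]])

```text
clock: 8.95
position: [0.4673, 0.1193, 0.1787]
ee_rot: [0.0, 0.614, 0.789, -0.0]
contact_force: [-0.5, 0.3, -3.6]
width: 0.0105
gripper_force: 78.7
```

Run:
```python
from h import *
p,R=avg();inrack(p,R);goto(p,R,-.054,0,.178)
```

```text
p [0.4668 0.1193 0.1786] sd [0.0001 0.     0.    ] F [ 0.  -0.1 -3.3] w 0.0105 t 9.15
tcp in rack x,y,z -0.0854 0.0006 0.1786 yaw err -0.0004
-> [0.4974 0.1265 0.178 ] rows/.8 [-0.0007  0.0392  0.0007] twist -0.0002
```

>>> move_arm(deltas=[[[-0.001,0.005,0.001,0,1],[-0.001,0.01,0.001,0,1],[-0.001,0.015,0.001,0,1],[-0.001,0.02,0.001,0,1],[-0.001,0.024,0.001,0,1],[-0.001,0.028,0.001,0,1],[-0.001,0.028,0.001,0,1]]])

```text
clock: 9.85
position: [0.4897, 0.1241, 0.1777]
ee_rot: [0.0, 0.614, 0.789, 0.0]
contact_force: [0.3, 0.2, -3.4]
width: 0.0101
gripper_force: 78.7
```

>>> move_arm(deltas=[[[0,0.003,0,0,1],[0,0.006,0,0,1],[0,0.009,0,0,1],[0,0.011,0,0,1],[0,0.011,0,0,1]]])

```text
clock: 10.35
position: [0.4979, 0.1262, 0.1777]
ee_rot: [0.0, 0.614, 0.789, 0.0]
contact_force: [0.3, 0.1, -2.3]
width: 0.0104
gripper_force: 78.7
```

Run:
```python
from h import *
p,R=avg();inrack(p,R)
```

```text
p [0.4975 0.1262 0.1776] sd [0.0001 0.     0.    ] F [-0.2 -0.5 -2.9] w 0.0104 t 10.55
tcp in rack x,y,z -0.0539 -0.0003 0.1776 yaw err -0.0005
```

Tabs are inside without contact. I creep forward to touch the plate.

>>> move_arm(deltas=[[[0,0.0013,0,0,1],[0,0.0026,0,0,1],[0,0.004,0,0,1],[0,0.004,0,0,1]]])

```text
clock: 10.95
position: [0.5004, 0.1269, 0.1775]
ee_rot: [-0.0, 0.614, 0.789, -0.0]
contact_force: [-0.9, -0.2, -3.2]
width: 0.0103
gripper_force: 78.7
```

Run:
```python
from h import *
p,R=avg(3);inrack(p,R)
```

```text
p [0.5004 0.1269 0.1775] sd [0. 0. 0.] F [-0.3 -0.2 -3.4] w 0.0099 t 11.1
tcp in rack x,y,z -0.0509 -0.0003 0.1775 yaw err -0.0004
```

>>> move_arm(deltas=[[[0,0.001,0,0,1],[0,0.002,0,0,1],[0,0.002,0,0,1]]])

```text
clock: 11.4
position: [0.5006, 0.1271, 0.1772]
ee_rot: [-0.001, 0.614, 0.789, -0.002]
contact_force: [-6.5, -1.6, -2.8]
width: 0.0102
gripper_force: 78.8
```

Run:
```python
from h import *
p,R=avg(3);inrack(p,R)
```

```text
p [0.5005 0.1271 0.1772] sd [0. 0. 0.] F [-4.9 -1.3 -2.6] w 0.0103 t 11.55
tcp in rack x,y,z -0.0508 -0.0002 0.1772 yaw err -0.0003
```

Contact at 5 N, so the back plate touches. I back off about 1 mm and lower.

>>> move_arm(deltas=[[[0,-0.003,0,0,1],[0,-0.003,0.004,0,1],[0,-0.003,0.008,0,1],[0,-0.003,0.012,0,1],[0,-0.003,0.015,0,1],[0,-0.003,0.015,0,1]]])

```text
clock: 12.15
position: [0.5003, 0.1269, 0.1653]
ee_rot: [0.0, 0.614, 0.789, 0.0]
contact_force: [0.5, 0.3, -2.9]
width: 0.0104
gripper_force: 78.7
```

Run:
```python
from h import *
p,R=avg(3);inrack(p,R)
```

```text
p [0.5004 0.1269 0.1657] sd [0.     0.     0.0001] F [-0.  -0.1 -2.9] w 0.0106 t 12.3
tcp in rack x,y,z -0.051 -0.0004 0.1657 yaw err -0.0006
```

>>> move_arm(deltas=[[[0,0,0.002,0,1],[0,0,0.004,0,1],[0,0,0.004,0,1]]])

```text
clock: 12.6
position: [0.4992, 0.1267, 0.1622]
ee_rot: [-0.001, 0.614, 0.789, -0.001]
contact_force: [-3.0, -0.5, -1.0]
width: 0.0103
gripper_force: 78.9
```

>>> move_arm(deltas=[[[0,0,0.002,0,1],[0,0,0.004,0,1],[0,0,0.004,0,1]]])

```text
clock: 12.9
position: [0.498, 0.1264, 0.1591]
ee_rot: [-0.001, 0.614, 0.789, -0.002]
contact_force: [-5.1, -0.8, 2.2]
width: 0.0105
gripper_force: 79.4
```

The weight is carried (Fz went from -2.9 to +2.2 N) with the foot at about 50 mm, so the caddy sits on the catches. I ease up slightly and release.

>>> move_arm(deltas=[[[0,0,-0.002,0,1],[0,0,-0.002,0,1],[0,0,-0.002,0,0.5],[0,0,-0.002,0,0.2],[0,0,-0.002,0,0.2],[0,0,-0.002,0,0.2],[0,0,-0.002,0,0.2]]])

```text
clock: 13.6
position: [0.5007, 0.1269, 0.1612]
ee_rot: [0.001, 0.614, 0.789, 0.001]
contact_force: [0.7, 0.3, -0.5]
width: 0.034
gripper_force: 0.0
```

Run:
```python
from h import *
p,R=avg(3);inrack(p,R);im=manip.get_image("wrist")[:,:,::-1];cv2.imwrite("pics/w7.png",im)
```

```text
p [0.5003 0.1268 0.161 ] sd [0.0001 0.     0.0001] F [-0.1 -0.5 -0.1] w 0.0338 t 13.75
tcp in rack x,y,z -0.0511 -0.0004 0.161 yaw err -0.0005
```

>>> move_arm(deltas=[[[0,0,-0.01,0,0.2],[0,0,-0.03,0,0.2],[0,0,-0.06,0,0.2],[0,0,-0.1,0,1],[0,0,-0.13,0,1],[0,0,-0.15,0,1],[0,0,-0.15,0,1],[0,0,-0.15,0,1]]])

```text
clock: 14.6
position: [0.4998, 0.1268, 0.2809]
ee_rot: [0.0, 0.614, 0.789, 0.0]
contact_force: [-0.3, 0.9, -0.7]
width: 0.0002
gripper_force: 0.0
```

Run:
```python
from h import *
p,R=avg(3);inrack(p,R);s=manip.get_state();C=cam("wrist",s);im=manip.get_image("wrist")[:,:,::-1];cv2.imwrite("pics/w8.png",im)
goto(p,R,-.016,0,.200)
c,n=np.cos(YW),np.sin(YW);W=lambda x,y,z:np.r_[RK+[c*x-n*y,n*x+c*y],z]
for z in(.035,.05): print(z,"ledge front/back at y=.06,.05,.03",proj(C,[W(x-.001,y,z+.095) for y in(.06,.05,.03) for x in(-.026,0)]).round(0).tolist(),"bar",proj(C,[W(-.051,y,z+.124) for y in(.06,-.06)]).round(0).tolist())
y0=60;cv2.imwrite("pics/c8.png",cv2.resize(im[40:400,180:640],(800,600)*1))
```

```text
p [0.4992 0.1267 0.2798] sd [0.0001 0.     0.0002] F [ 0.1 -0.3 -0.4] w 0.0001 t 14.75
tcp in rack x,y,z -0.0521 -0.0002 0.2798 yaw err -0.0005
-> [0.5342 0.1359 0.2   ] rows/.8 [0.0003 0.0454 0.0997] twist -0.0002
0.035 ledge front/back at y=.06,.05,.03 [[362.0, 138.0], [401.0, 138.0], [362.0, 153.0], [400.0, 153.0], [361.0, 183.0], [399.0, 183.0]] bar [[326.0, 142.0], [326.0, 320.0]]
0.05 ledge front/back at y=.06,.05,.03 [[364.0, 140.0], [405.0, 140.0], [364.0, 156.0], [404.0, 156.0], [363.0, 187.0], [402.0, 187.0]] bar [[326.0, 144.0], [326.0, 331.0]]
```

View pics/c8.png

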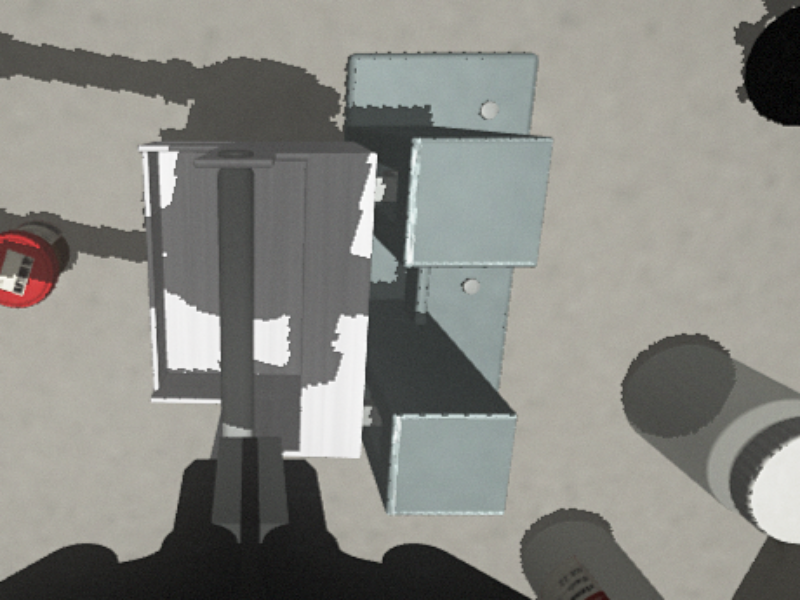

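This view shows the caddy hanging level on both uprights, with the tabs entering the slots (crop 385,185 and 370,412) and the jar untouched at (30,265). Next, closed fingers go over the ledge.

>>> move_arm(deltas=[[[0,0.02,0,0,1],[0,0.045,0,0,1],[0,0.045,0,0,1],[0,0.045,0.05,0,1],[0,0.045,0.1,0,1],[0,0.045,0.13,0,1],[0,0.045,0.14,0,1],[0,0.045,0.14,0,1]]])

```text
clock: 15.6
position: [0.5336, 0.1354, 0.1677]
ee_rot: [-0.001, 0.614, 0.789, -0.001]
contact_force: [-0.1, 0.6, 0.5]
width: -0.0
gripper_force: 0.0
```

Run:
```python
from h import *
p,R=avg(3);inrack(p,R)
```

```text
p [0.5354 0.1357 0.1699] sd [0.0004 0.0001 0.0005] F [ 0.  -0.4  0.8] w 0.0002 t 15.75
tcp in rack x,y,z -0.0149 -0.0005 0.1699 yaw err -0.0005
```

>>> move_arm(deltas=[[[0,-0.001,0.004,0,1],[0,-0.001,0.008,0,1],[0,-0.001,0.012,0,1],[0,-0.001,0.016,0,1],[0,-0.001,0.016,0,1]]])

```text
clock: 16.25
position: [0.5337, 0.1354, 0.1555]
ee_rot: [-0.0, 0.614, 0.789, -0.0]
contact_force: [0.2, 0.7, -0.5]
width: 0.0005
gripper_force: 0.0
```

>>> move_arm(deltas=[[[0,0,0.003,0,1],[0,0,0.006,0,1],[0,0,0.006,0,1]]])

```text
clock: 16.55
position: [0.5343, 0.1355, 0.1516]
ee_rot: [0.0, 0.614, 0.789, 0.0]
contact_force: [-0.3, 0.2, 1.8]
width: -0.0001
gripper_force: 1.0
```

Contact at fingertip height 0.144, so the foot hangs at about 49 mm as described. Now I press down.

>>> move_arm(deltas=[[[0,0,0.003,0,1],[0,0,0.006,0,1],[0,0,0.009,0,1],[0,0,0.009,0,1]]])

```text
clock: 16.95
position: [0.5344, 0.1355, 0.1446]
ee_rot: [0.001, 0.614, 0.789, 0.0]
contact_force: [-0.6, -0.1, -0.0]
width: 0.0004
gripper_force: 0.0
```

>>> move_arm(deltas=[[[0,0,0.003,0,1],[0,0,0.006,0,1],[0,0,0.008,0,1],[0,0,0.008,0,1]]])

```text
clock: 17.35
position: [0.5339, 0.1354, 0.1375]
ee_rot: [-0.0, 0.614, 0.789, -0.0]
contact_force: [0.1, -0.6, 2.8]
width: 0.0003
gripper_force: 1.2
```

It passed the catches and the stop is at about 0.138. I press on to be sure it is fully home.

>>> move_arm(deltas=[[[0,0,0.003,0,1],[0,0,0.005,0,1],[0,0,0.005,0,1]]])

```text
clock: 17.65
position: [0.5341, 0.1355, 0.137]
ee_rot: [0.001, 0.614, 0.789, 0.001]
contact_force: [-6.4, -1.7, 22.5]
width: -0.0007
gripper_force: 11.2
```

Run:
```python
from h import *
p,R=avg(2);inrack(p,R)
```

```text
p [0.534  0.1355 0.1371] sd [0. 0. 0.] F [-6.3 -1.  21.9] w 0.0001 t 17.75
tcp in rack x,y,z -0.0162 -0.0003 0.1371 yaw err -0.0002
```

The stop holds 22 N at a foot height of about 34–35 mm. A side still hanging on its catch would leave the centre about 5 mm higher. I retreat and check.

>>> move_arm(deltas=[[[0,0,-0.01,0,1],[0,0,-0.04,0,1],[0,0,-0.09,0,1],[0,0,-0.14,0,1],[0,-0.045,-0.18,0,1],[0,-0.045,-0.18,0,1],[0,-0.045,-0.18,0,1],[0,-0.045,-0.18,0,1]]])

```text
clock: 18.55
position: [0.499, 0.1266, 0.2762]
ee_rot: [-0.001, 0.614, 0.789, -0.001]
contact_force: [0.0, -0.3, 0.0]
width: -0.0001
gripper_force: 0.0
```

Run:
```python
from h import *
p,R=avg(2);inrack(p,R);s=manip.get_state();C=cam("wrist",s);im=manip.get_image("wrist")[:,:,::-1];cv2.imwrite("pics/w9.png",im)
g=im.astype(int).sum(2)/3
c,n=np.cos(YW),np.sin(YW);W=lambda x,y,z:np.r_[RK+[c*x-n*y,n*x+c*y],z]
for z in(.035,.05):
    for y in(.06,-.02,-.06):
        print(z,y,"bar edges",proj(C,[W(-.053+e,y,z+.124) for e in(-.006,.006)]).round(0).tolist(),"ledge",proj(C,[W(x-.003,y,z+.095) for x in(-.026,0)]).round(0).tolist())
    print(" ledge ends",proj(C,[W(-.006,y,z+.095) for y in(.065,-.065)]).round(1).tolist())
for col in(375,380): print(col,[(r,int(g[r,col]),int(g[r+2,col])) for r in range(90,400) if abs(g[r+1,col]-g[r-1,col])>30])
# other objects: saturation/bright centroid shift between first and current top view
b=manip.get_image("top")[:,:,::-1];a=cv2.imread("pics/top0.png");cv2.imwrite("pics/top9.png",b)
for k,(u,v,r) in dict(jar=(317,270,10),dish=(255,270,13),tape=(222,251,14),carton=(477,252,18)).items():
    A,B=a[v-r:v+r,u-r:u+r].astype(np.float32).mean(2),b[v-r:v+r,u-r:u+r].astype(np.float32).mean(2)
    print(k,cv2.phaseCorrelate(A,B),abs(A-B).mean().round(1))
```

```text
p [0.4991 0.1266 0.2759] sd [0. 0. 0.] F [-0.  -0.7 -0. ] w 0.0002 t 18.65
tcp in rack x,y,z -0.0523 -0.0003 0.2759 yaw err -0.0005
0.035 0.06 bar edges [[313.0, 142.0], [333.0, 142.0]] ledge [[360.0, 138.0], [399.0, 138.0]]
0.035 -0.02 bar edges [[314.0, 268.0], [332.0, 268.0]] ledge [[357.0, 253.0], [393.0, 253.0]]
0.035 -0.06 bar edges [[315.0, 322.0], [332.0, 322.0]] ledge [[355.0, 303.0], [390.0, 303.0]]
 ledge ends [[395.3, 130.5], [385.9, 309.0]]
0.05 0.06 bar edges [[312.0, 144.0], [334.0, 144.0]] ledge [[362.0, 140.0], [404.0, 140.0]]
0.05 -0.02 bar edges [[313.0, 277.0], [333.0, 277.0]] ledge [[358.0, 260.0], [396.0, 260.0]]
0.05 -0.06 bar edges [[314.0, 334.0], [332.0, 334.0]] ledge [[357.0, 312.0], [393.0, 313.0]]
 ledge ends [[399.2, 131.9], [388.8, 318.8]]
375 [(95, 156, 69), (96, 71, 79), (98, 79, 100), (106, 78, 98), (109, 120, 166), (110, 171, 166), (115, 157, 99), (116, 99, 92), (131, 112, 112), (224, 94, 235), (225, 142, 239), (226, 235, 237), (247, 229, 243), (249, 243, 240), (307, 223, 166), (308, 163, 165), (367, 162, 101), (368, 126, 37), (369, 101, 24), (370, 37, 29)]
380 [(124, 63, 84), (131, 112, 111), (181, 114, 158), (182, 161, 149), (184, 149, 104), (185, 102, 107), (223, 103, 248), (224, 153, 240), (225, 248, 239), (307, 232, 164), (308, 161, 166), (371, 159, 24), (372, 119, 27), (373, 24, 31)]
jar ((-6.8242527273528175, -7.241066842351625), 0.4747283720970154) 20.4
dish ((0.4580111704712877, 0.5134621026524115), 0.9977371664858322) 0.4
tape ((0.0003256484906692947, -0.009089262612215876), 0.9933811842732959) 0.4
carton ((0.004115369156675541, -0.007905049991027369), 1.0006018814481334) 0.5
```

Both ledge ends lie at the heights for home (rows 131 and 307.5, predicted 130.5 and 309), so the caddy is level and home. The jar's patch differs, probably from the arm's occlusion or shadow, so I check by its red lid.

Run:
```python
from h import *
def red(im,u,v,r):
    h=cv2.cvtColor(im,cv2.COLOR_BGR2HSV)[v-r:v+r,u-r:u+r]; m=((h[...,0]<8)|(h[...,0]>172))&(h[...,1]>130)&(h[...,2]>30); y,x=np.nonzero(m); return len(x),(x.mean()+u-r).round(2) if len(x) else None,(y.mean()+v-r).round(2) if len(x) else None
print("top",red(cv2.imread("pics/top0.png"),317,270,12),red(cv2.imread("pics/top9.png"),317,270,12))
b=manip.get_image("scene")[:,:,::-1]; print("scene",red(cv2.imread("pics/scene0.png"),345,293,14),red(b,345,293,14))
# lid in wrist view w9
from types import SimpleNamespace
im=cv2.imread("pics/w9.png");h=cv2.cvtColor(im,cv2.COLOR_BGR2HSV);m=(((h[...,0]<8)|(h[...,0]>172))&(h[...,1]>130)&(h[...,2]>60)).astype(np.uint8)
n,_,st,ce=cv2.connectedComponentsWithStats(m);s=manip.get_state();C=cam("wrist",s)
for i in range(1,n):
    if st[i,4]>150: print(st[i],onplane(C,ce[i],.059).round(4))
T=cam("top");print("initial",onplane(T,red(cv2.imread("pics/top0.png"),317,270,12)[1:],.059).round(4), s["clock"])
```

```text
top (60, np.float64(316.95), np.float64(270.42)) (0, None, None)
scene (78, np.float64(345.08), np.float64(291.71)) (77, np.float64(345.14), np.float64(291.84))
[ 165  180   45   46 1043] [[0.3828 0.0975 0.059 ]]
initial [[0.3789 0.0954 0.059 ]] 18.8
```

The jar has not moved: its lid is at scene (345.1,291.7) before and (345.1,291.8) now, and in the top view the arm simply hides it. I hand in.

```bash
python3 -c "
from rig import manip
print(manip.sign_off())"
```

```text
the job is handed in; nothing more can be done
None
```

The caddy hung loosely on the catches after release and was then pressed home. It sits level with its foot at about 34–35 mm, the catches were judged shut from that (not seen), the other items are unmoved, and the job was handed in at about 19 s.

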